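Set the range lever to its third click

TASK

Set the range lever on the measuring amplifier console: with the fingertips push the lever all the way back to its stop, at the slot end nearest the big round dial, then push it out along the slot click by click, counting by feel, and leave it resting in the third notch from the stop without ever running past that notch. Only push the lever, never pinch it, and leave the ring gauge, steel cylinder, jar and screwdriver where they are; finish with the hand clear.

Things in the scene. Friction and masses are not known exactly. Their poses are not given: they have to be found in the camera images.
- console: Fixed cream console, black top panel, 240 (x) x 340 (y) x 70 mm; origin: centre of its underside on the bench, z up, x away from the robot, turned up to 0.5 rad either way. Flat deck at 70 mm. The slot runs along its y at x = -30 mm. Fixed on the deck (mm): black round dial 52 wide, 26 high at (-30, -135); display 80 x 140, 14 high at (70, 65); flat keys near (-35, 125).
- range_lever_top (a point): Top centre of the lever's aluminium knob, 102 mm above the bench: an upright paddle 14 mm thick along the slot (console y), 30 mm across it and 28 mm tall, its underside 4 mm above the deck; its two flat faces look along the slot. At joint value 0 this point is at console (-30, -30) mm; it moves to console +y.
- range_lever (a joint): Lever position along its slot, m, growing to console +y, away from the dial. 0: home seat (hard stop 1 mm behind). Notches every 12 mm: clicks at 0.012, 0.024, 0.036 ... 0.072. About 6 N pushes it out of a notch; the resistance fades over 6 mm, then it snaps ahead by itself into the next notch. Starts somewhere from the first to the third notch.
- ring_gauge: Bystander: loose plain steel ring, 52 mm wide, 32 mm hole, 18 high, on the far right of the console's deck; origin at the centre of its underside.
- master_cylinder: Bystander: loose upright steel cylinder, 44 mm wide, 60 high, on the bench to the left of the console; origin at the centre of its underside.
- stylus_jar: Bystander: loose clear jar with a white cap, 44 mm wide, 60 high, on the bench to the right of the console; origin at the centre of its underside.
- driver: Bystander: loose screwdriver 160 mm long lying on the bench beyond the console; origin near its middle.

How it is judged:
By the outcome, as a careful person would: the job done as asked, in the order asked, and still so for the second after the job is handed in, with the robot touching nothing.
It also fails if it takes over 58 s, if anything falls off the work surface, if the arm or the gripper's body presses on something with over 40 N, if the wrist force passes 120 N, or if a joint passes its speed limit or range.

ROBOT

A 6-joint arm with a two-finger parallel gripper is mounted at the origin on the work surface. World frame = base frame: x ahead of the robot, y to its left, z up, the work surface at z = 0. Lengths are in mm, angles in rad, forces in N, time in s.
With the tool pointing down it reaches from about 325 to 775 mm from the base axis. Payload 5.5 kg.
Tool frame: the origin (TCP) lies at the very end of the fingers, on their centre line; the grasp point (between the pads) lies grip_point_offset behind it (grip_point_offset is the distance from the TCP to the grasp point, in mm); z points along the fingers, y is the line along which they close (so a half turn about z gives the same grasp; the last joint's range is limited). The gripper opens to 88 mm and grips with 3 to 60 N. Pads are 20 mm wide; open, the fingers measure 115 mm over their backs; the gripper's body (75 mm by 178 mm) begins 61 mm behind the grasp point.
Start: joints at [1.288, 0.091, 1.231, -0, 1.82, -0.057], TCP at [134.335, 584.782, 222.631] pointing down, gripper open.
Joint ranges: [-2.87, 2.87], [-0.86, 2.18], [0.17, 2.46], [-1.51, 4.65], [0.06, 2.69], [-2.65, 2.65]. Speed limits (rad/s): [2.57, 2.57, 3.01, 3.14, 3.14, 3.14].

INTERFACE

Orientations are given as a rotation vector (axis times angle).
In Python, from station import * gives the robot as it stands.
- The arm moves only by the shell command python3 -m jog 'ROWS'. ROWS is JSON, a list that holds one entry, the list of rows, each a list of 7 numbers: the opening in per cent of the stroke, from 0 (shut) to 100 (fully open), then the shift along the tool's x, y, z in m, then the turn, a rotation vector about the tool's x, y, z in units of 6 degrees (1.0 is 6 degrees). A call has 1 to 8 rows; each row shifts and turns the commanded pose from where the row before left it, along the tool's axes as they then stand; what a row does not reach is not made up. A row lasts 1/10 s, in which the tool goes at most 50 mm and 8.59 degrees, less where a joint would pass 70% of its speed; a pose out of reach is approached as far as the arm can. A call with a gripper value outside its range is refused whole. The fingers move at their own pace and stop on an object; the grip force is fixed at half the most. Time passes only in rows, so rows that do not move let the fingers close. It gives the time, the measured TCP pose, the force, the opening and the grip force at its end, in the units of the state.
- read_state(): the state, without advancing time (a new reading comes with each control period).
- grab_frame(name): name is "scene" or "top"; returns (picture, depth): 384x512x3 uint8, blue, green, red; 384x512 float32, mm along the optical axis (not along the pixel's ray), 0 where there is no reading.
- get_calibration(name): a dict with "intrinsics" (3x3 intrinsics, pixels), "rvec" (rotation vector, rad) and "tvec" (3), from world to camera coordinates, as OpenCV has them. Camera axes: x right, y down, z forward; pixel columns grow to the right and rows downward; lengths in mm; the calibration is good to about 2 mm. A picture is of the moment at which its call begins. get_calibration takes no time and is no camera call.
- finish_job(): hands the job in; it is judged then, once.
Trained networks look in the newest picture that a camera, given by its name, has taken for a name from the list of things; names that differ only in an ending like _2 or _b are one class to them, and where a whole thing is asked for, a point or a joint stands for the part that bears it (a point fixed in the world has none). Each returns a list of dicts, best first, with "score" (0 to 1); they miss things now and then, are a little off and sometimes report something else, mostly with a low value. They report only what shows in the picture. A call takes as long as a camera call.
- look_for(name, camera): "location" ([row, column] in pixels, amid what is visible of it).
- tip_of(name, camera): "location" ([row, column] in pixels: a listed point, or the origin of a listed thing).
The state is a dict: "clock": time; "qpos": joint angles; "dq": joint speeds; "joint_torque": joint torques, N m; "position": TCP position; "eef_rot": TCP orientation; "ft_force": force on the tool from outside, world axes, zero at the start; "torque": the same for the moment, N m; "finger_gap": finger opening in mm; "gripper_force": force on a finger pad.
Only numpy, scipy, OpenCV 4.12 (cv2) and the standard library are available. Lean on these libraries where they do the work, as an engineer would, in place of code of your own. Each camera call takes 0.05 s, during which the arm holds its last target. There are 200 camera calls.

## Working session

There is one attempt and no reset: what is moved stays moved. The work goes in short steps, Python scripts to look and compute and a shell command to move; the robot and the scene stay as the last step left them, time stands still between calls to the robot, and variables do not carry over. Pictures are saved under pics/ and viewed, at most 10 in all, crops included, and the job is handed in when it is done.

```bash
mkdir -p pics
cat > h.py <<'E'
from station import *
import numpy as np, cv2
def cam(n):
    c=get_calibration(n); R=cv2.Rodrigues(np.array(c["rvec"],float))[0]
    return np.array(c["intrinsics"],float),R,np.array(c["tvec"],float).ravel()
def on_plane(n,loc,z):
    K,R,t=cam(n); d=R.T@np.linalg.inv(K)@np.array([loc[1],loc[0],1.]); o=-R.T@t
    return o+d*(z-o[2])/d[2]
def cloud(n,depth):
    K,R,t=cam(n); v,u=np.mgrid[:depth.shape[0],:depth.shape[1]]
    p=np.stack([(u-K[0,2])/K[0,0]*depth,(v-K[1,2])/K[1,1]*depth,depth],-1)
    return (p-t)@R
E
python3 - <<'E'
from h import *
for n in("scene","top"):
    p,d=grab_frame(n); cv2.imwrite(f"pics/{n}0.png",p); np.save(f"{n}0.npy",d)
    for k,z in(("range_lever_top",102),("console",0),("ring_gauge",70),("master_cylinder",0),("stylus_jar",0)):
        print(n,k,[(round(r["score"],2),np.round(r["location"]),on_plane(n,r["location"],z).round()) for r in tip_of(k,n)[:2]])
    P=cloud(n,d); m=(d>0)&(abs(P[...,2]-70)<4); q=P[m][:,:2].astype(np.float32)
    print(m.sum(),cv2.minAreaRect(q))
s=read_state();print(s["clock"],s["position"],s["eef_rot"],s["ft_force"],s["finger_gap"])
E
```

```text
scene range_lever_top [(0.59, array([119., 234.]), array([ 501., -124.,  102.]))]
scene console []
scene ring_gauge [(0.64, array([125., 182.]), array([ 588., -242.,   70.]))]
scene master_cylinder [(0.75, array([207., 298.]), array([564., 149.,   0.]))]
scene stylus_jar [(0.74, array([106., 174.]), array([ 500., -381.,    0.]))]
5502 ((315.8134460449219, -497.5472412109375), (1143.2913818359375, 706.6719970703125), 87.84014892578125)
top range_lever_top [(0.38, array([235., 317.]), array([ 509., -121.,  102.]))]
top console [(0.93, array([229., 313.]), array([ 528., -126.,    0.])), (0.73, array([235., 318.]), array([ 509., -143.,    0.]))]
top ring_gauge [(0.56, array([206., 354.]), array([ 592., -233.,   70.]))]
top master_cylinder [(0.6, array([217., 223.]), array([563., 144.,   0.]))]
top stylus_jar [(0.76, array([235., 397.]), array([ 510., -379.,    0.])), (0.69, array([229., 309.]), array([ 526., -116.,    0.]))]
7666 ((540.3126831054688, -120.54388427734375), (540.7569580078125, 239.7158203125), 78.25155639648438)
0.6 [134.33006043 584.7804812  222.63174812] [ 3.53954353e-01  3.12156989e+00 -2.39231098e-05] [-0.07867008 -0.16575641 -0.38124315] 87.54601132851958
```

View pics/top0.png

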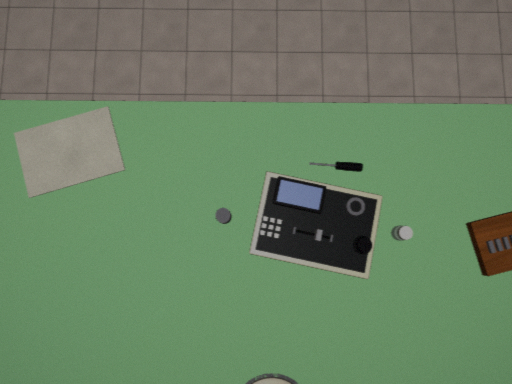

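View pics/scene0.png

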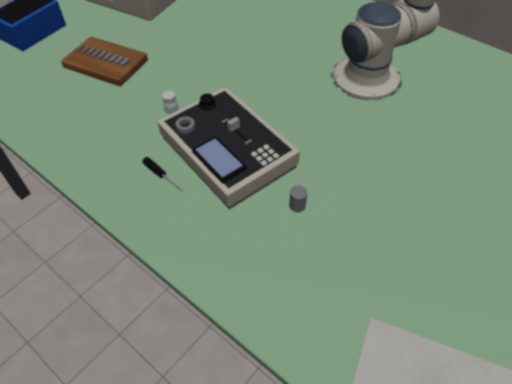

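Top view: console centred about (row 225, col 316). The dial is at (245,364), the lever knob at (235,319), the ring at (206,355), the keys on the left, the cylinder at (216,223) and the jar at (233,403). Next I'll fit the console's pose.

Run:
```python
from h import *
d=np.load("top0.npy");P=cloud("top",d)
m=((d>0)&(P[...,2]>55)&(P[...,2]<120)).astype(np.uint8)
n,l,st,c=cv2.connectedComponentsWithStats(m); i=l[229,300]; print(st[i])
q=P[(l==i)]; print(np.median(q[:,2]))
edge=(l==i)
r=cv2.minAreaRect(P[edge][:,:2].astype(np.float32));print(r)
# hull on image re-projected to plane 70
pix=np.argwhere(edge); w=np.array([on_plane("top",p,70)[:2] for p in pix],np.float32)
r=cv2.minAreaRect(w);print(r, cv2.boxPoints(r))
a=np.deg2rad(r[2]); 
for th in(a,a-np.pi/2):
  if abs(th)<.6: break
print("yaw",th)
R=np.array([[np.cos(th),-np.sin(th)],[np.sin(th),np.cos(th)]]);C=np.array(r[0])
def con(x): return R.T@(np.array(x[:2])-C)
for k,z in(("top",102),):
  print("lever net",con(on_plane("top",[235,317],102)),con(on_plane("scene",[119,234],102)))
print("dial",con(on_plane("top",[244,364],96)),"disp",con(on_plane("top",[195,300],84)))
print("lever stop tgt world",C+R@[-30,-30], "slot", C+R@[-30,0])
b=(P[...,2]>88)&(l==i)
for p in P[b]: 
  c=con(p)
  if abs(c[0]+30)<30 and -80<c[1]<80: print(c.round(),p.round())
p=cv2.imread("pics/top0.png");cv2.imwrite("pics/crop1.png",cv2.resize(p[165:285,240:420],None,fx=4,fy=4,interpolation=cv2.INTER_CUBIC))
```

```text
[  249   171   133   108 10178]
71.3825688217807
((539.7578735351562, -124.08767700195312), (341.0238342285156, 240.21507263183594), 78.22843933105469)Traceback (most recent call last):
  File "<stdin>", line 9, in <module>
  File "h.py", line 7, in on_plane
    K,R,t=cam(n); d=R.T@np.linalg.inv(K)@np.array([loc[1],loc[0],1.]); o=-R.T@t
          ~~~^^^
  File "h.py", line 4, in cam
    c=get_calibration(n); R=cv2.Rodrigues(np.array(c["rvec"],float))[0]
ValueError: time passes only in moves, steps and waits
```

Run:
```python
from h import *
d=np.load("top0.npy");P=cloud("top",d)
th=np.deg2rad(78.228-90);C=np.array([539.76,-124.09])
R=np.array([[np.cos(th),-np.sin(th)],[np.sin(th),np.cos(th)]])
con=lambda x:R.T@(np.array(x[:2])-C)
print("yaw",th,"lever net",con(on_plane("top",[235,317],102)),con(on_plane("scene",[119,234],102)))
print("dial",con(on_plane("top",[244,364],96)),"disp",con(on_plane("top",[195,300],84)))
print("home",C+R@[-30,-30],"slot0",C+R@[-30,0])
for n in("top","scene"):
  Q=cloud(n,np.load(n+"0.npy")); c=(Q[...,:2]-C)@R
  b=(Q[...,2]>92)&(Q[...,2]<110)&(abs(c[...,0]+30)<30)&(abs(c[...,1])<80)
  print(n,b.sum(),c[b].mean(0),np.percentile(c[b],[2,98],axis=0),np.median(Q[b][:,2]))
p=cv2.imread("pics/top0.png");cv2.imwrite("pics/crop1.png",cv2.resize(p[165:285,240:420],None,fx=4,fy=4,interpolation=cv2.INTER_CUBIC))
s=read_state();Rt=cv2.Rodrigues(np.array(s["eef_rot"]))[0];print(Rt.round(3))
```

```text
yaw -0.20546015954477256 lever net [-31.7831893   -2.37669698] [-37.5439291   -6.35444784]
dial [ -28.5807322  -133.74842793] disp [68.71546315 62.16506115]
home [ 504.2704539  -147.33848635] slot0 [ 510.39098378 -117.96947012]
top 66 [-29.90330956  -4.63658422] [[-44.35403768 -12.16023681]
 [-15.78308506   1.92558609]] 102.64873408752075
scene 79 [-31.36789308  -0.41804099] [[-47.40324578 -10.03539862]
 [-16.77822472   5.53027303]] 101.93478023289089
[[-0.975  0.224  0.   ]
 [ 0.224  0.975 -0.   ]
 [-0.    -0.    -1.   ]]
```

View pics/crop1.png

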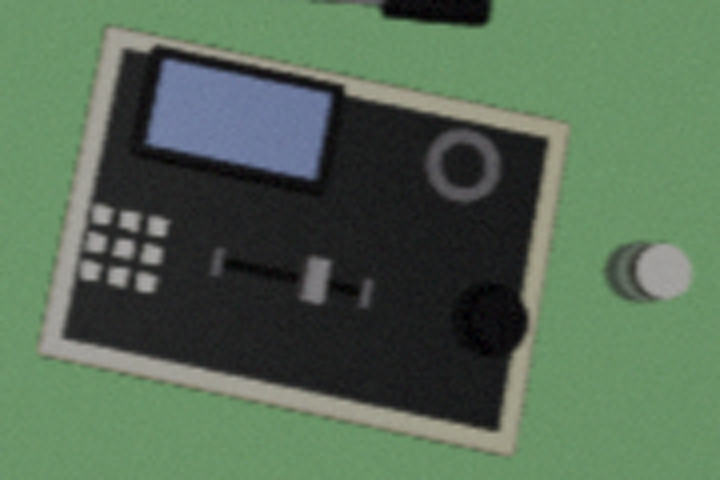

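The fit gives a 341 × 240 mm rectangle with yaw -0.205. The dial comes out at (-29,-134) and the display at (69,62), which match their given positions. The lever is near y = -5, so it starts in notch 2. Tool y is almost along console +y, and tool x is along console -x.

```bash
cat > w.py <<'E'
from h import *
th=np.deg2rad(78.228-90);C=np.array([539.76,-124.09])
R=np.array([[np.cos(th),-np.sin(th)],[np.sin(th),np.cos(th)]])
def st():
    s=read_state();T=cv2.Rodrigues(np.array(s["eef_rot"]))[0];p=np.array(s["position"])
    f=np.array(s["ft_force"])
    print("t",round(s["clock"],2),"con",(R.T@(p[:2]-C)).round(1),"z",p[2].round(1),"yawerr",round(np.arctan2(-T[0,1],T[1,1])-th,4),"tz",T[:,2].round(3),"f_con",(R.T@f[:2]).round(2),f[2].round(2),"gap",round(s["finger_gap"],1))
    return T,p
def to(x,y,z):
    T,p=st(); g=np.r_[C+R@[x,y],z]; print("shift tool mm",(T.T@(g-p)).round(1))
if __name__=="__main__":
    import sys; to(*map(float,sys.argv[1:4]))
E
python3 w.py -30 40 200
python3 - <<'E'
from w import *
Q=cloud("top",np.load("top0.npy")); c=(Q[...,:2]-C)@R
for y in range(-60,70,6):
  b=(abs(c[...,0]+30)<6)&(abs(c[...,1]-y)<3); print(y,Q[b][:,2].max().round(),end="; ")
E
```

```text
t 0.6 con [-541.5  611.2] z 222.6 yawerr -0.0204 tz [ 0. -0. -1.] f_con [-0.04 -0.18] -0.38 gap 87.5
shift tool mm [-523.  -560.7   22.7]
-60 74.0; -54 74.0; -48 75.0; -42 73.0; -36 75.0; -30 74.0; -24 74.0; -18 73.0; -12 106.0; -6 105.0; 0 104.0; 6 73.0; 12 74.0; 18 73.0; 24 78.0; 30 75.0; 36 75.0; 42 76.0; 48 75.0; 54 75.0; 60 77.0; 66 73.0;
```

```bash
python3 -m jog '[[[0,-0.032,-0.034,0,0,0,-0.2],[0,-0.032,-0.034,0,0,0,0],[0,-0.032,-0.034,0,0,0,0],[0,-0.032,-0.034,0,0,0,0],[0,-0.032,-0.034,0,0,0,0],[0,-0.032,-0.034,0,0,0,0],[0,-0.032,-0.034,0,0,0,0],[0,-0.032,-0.034,0,0,0,0]]]'; python3 w.py -30 40 200
```

```text
clock: 1.4
position: [329.3, 264.2, 222.9]
eef_rot: [0.32, 3.124, 0.001]
ft_force: [0.9, 0.6, -0.1]
finger_gap: 27.0
gripper_force: 0.0
t 1.4 con [-285.2  337.2] z 222.9 yawerr 0.001 tz [ 0.001  0.001 -1.   ] f_con [0.79 0.73] -0.06 gap 27.0
shift tool mm [-254.9 -297.5   22.9]
```

```bash
python3 -m jog '[[[0,-0.03,-0.035,0,0,0,0],[0,-0.03,-0.035,0,0,0,0],[0,-0.03,-0.035,0,0,0,0],[0,-0.03,-0.035,0,0,0,0],[0,-0.03,-0.035,0,0,0,0],[0,-0.03,-0.035,0.005,0,0,0],[0,-0.03,-0.035,0.01,0,0,0],[0,-0.03,-0.035,0.01,0,0,0]]]'; python3 w.py -30 40 110
```

```text
clock: 2.2
position: [507.6, -59.1, 197.8]
eef_rot: [0.322, 3.124, 0.0]
ft_force: [-0.6, 0.3, -0.3]
finger_gap: 0.7
gripper_force: 0.0
t 2.2 con [-44.8  57.1] z 197.8 yawerr 0.0003 tz [ 0.001 -0.    -1.   ] f_con [-0.69  0.18] -0.3 gap 0.7
shift tool mm [-14.6 -17.1  87.9]
```

```bash
python3 -m jog '[[[0,0,0,0,0,0,0],[0,0,0,0,0,0,0],[0,0,0,0.03,0,0,0],[0,0,0,0.03,0,0,0],[0,0,0,0,0,0,0],[0,0,0,0,0,0,0]]]'; python3 w.py -30 36 84
```

```text
clock: 2.8
position: [506.6, -55.9, 138.7]
eef_rot: [0.319, 3.125, 0.0]
ft_force: [-0.7, -0.2, 0.6]
finger_gap: 0.7
gripper_force: 0.0
t 2.8 con [-46.4  60. ] z 138.7 yawerr 0.0022 tz [ 0.  0. -1.] f_con [-0.62 -0.37] 0.61 gap 0.7
shift tool mm [-16.3 -24.   54.7]
```

```bash
python3 -m jog '[[[0,-0.016,-0.02,0.015,0,0,0],[0,0,0,0.02,0,0,0],[0,0,0,0.018,0,0,0],[0,0,0,0,0,0,0],[0,0,0,0,0,0,0],[0,0,0,0,0,0,0]]]'; python3 w.py -30 36 84
python3 - <<'E'
from w import *
p,d=grab_frame("top");cv2.imwrite("pics/crop2.png",cv2.resize(p[165:285,240:420],None,fx=4,fy=4,interpolation=cv2.INTER_CUBIC))
p,d=grab_frame("scene");cv2.imwrite("pics/crop3.png",cv2.resize(p[60:210,130:330],None,fx=4,fy=4,interpolation=cv2.INTER_CUBIC))
E
```

```text
clock: 3.4
position: [519.5, -79.8, 87.2]
eef_rot: [0.32, 3.122, -0.001]
ft_force: [0.2, -0.3, -0.8]
finger_gap: 0.7
gripper_force: 0.0
t 3.4 con [-28.8  39.2] z 87.2 yawerr 0.0012 tz [ 0.004 -0.001 -1.   ] f_con [ 0.21 -0.22] -0.8 gap 0.7
shift tool mm [ 1.2 -3.2  3.2]
```

View pics/crop3.png

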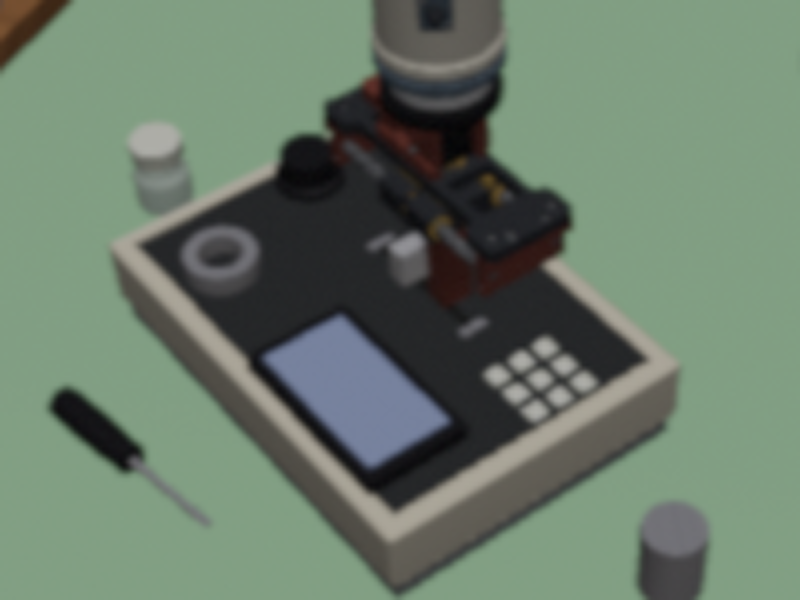

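The fingers are shut and in the slot line on the +y side of the knob (410,258), clear of everything else. I'll push toward the dial now.

```bash
python3 -m jog '[[[0,0,-0.006,0.001,0,0,0],[0,0,-0.006,0,0,0,0],[0,0,-0.006,0,0,0,0],[0,0,-0.002,0,0,0,0],[0,0,-0.002,0,0,0,0],[0,0,-0.002,0,0,0,0]]]'; python3 w.py -30 -10 84;  python3 -m jog '[[[0,0,-0.002,0,0,0,0],[0,0,-0.002,0,0,0,0]]]';python3 w.py -30 -10 84;python3 -m jog '[[[0,0,-0.002,0,0,0,0],[0,0,-0.002,0,0,0,0]]]';python3 w.py -30 -10 84
```

```text
clock: 4.1
position: [513.5, -103.6, 83.6]
eef_rot: [-0.322, -3.125, -0.0]
ft_force: [0.3, -0.5, 0.3]
finger_gap: 0.8
gripper_force: 0.0
t 4.1 con [-29.9  14.7] z 83.6 yawerr 0.0004 tz [-0.  0. -1.] f_con [ 0.37 -0.39] 0.26 gap 0.8
shift tool mm [  0.1 -24.7  -0.4]
clock: 4.3
position: [512.7, -107.4, 83.6]
eef_rot: [-0.321, -3.125, -0.0]
ft_force: [0.7, 2.8, 0.6]
finger_gap: 0.7
gripper_force: 1.2
t 4.3 con [-29.9  10.9] z 83.6 yawerr 0.0007 tz [-0.  0. -1.] f_con [0.14 2.89] 0.57 gap 0.7
shift tool mm [  0.1 -20.9  -0.4]
clock: 4.5
position: [512.3, -109.4, 83.7]
eef_rot: [0.319, 3.125, 0.006]
ft_force: [1.0, 6.3, 1.0]
finger_gap: 0.2
gripper_force: 3.3
t 4.5 con [-29.9   8.7] z 83.7 yawerr 0.0019 tz [ 0.001  0.004 -1.   ] f_con [-0.33  6.4 ] 1.01 gap 0.2
shift tool mm [  0.1 -18.7  -0.4]
```

```bash
for i in 1; do :; done; python3 -m jog '[[[0,0,-0.002,0,0,0,0],[0,0,-0.002,0,0,0,0]]]';python3 w.py -30 -14 84|head -1;python3 -m jog '[[[0,0,-0.002,0,0,0,0],[0,0,-0.002,0,0,0,0]]]';python3 w.py -30 -14 84|head -1;python3 -m jog '[[[0,0,-0.002,0,0,0,0],[0,0,-0.002,0,0,0,0]]]';python3 w.py -30 -14 84|head -1
```

```text
clock: 4.7
position: [511.1, -114.8, 83.6]
eef_rot: [-0.32, -3.125, -0.001]
ft_force: [0.4, 0.3, -0.1]
finger_gap: 0.3
gripper_force: 0.1
t 4.7 con [-29.9   3.2] z 83.6 yawerr 0.0013 tz [ 0.  0. -1.] f_con [0.32 0.38] -0.07 gap 0.3
clock: 4.9
position: [510.2, -119.4, 83.7]
eef_rot: [0.322, 3.125, -0.0]
ft_force: [0.5, 3.5, 0.2]
finger_gap: 0.7
gripper_force: 2.4
t 4.9 con [-29.9  -1.4] z 83.7 yawerr 0.0004 tz [-0. -0. -1.] f_con [-0.26  3.5 ] 0.16 gap 0.7
clock: 5.1
position: [509.8, -121.6, 83.7]
eef_rot: [0.32, 3.125, 0.005]
ft_force: [1.0, 5.4, 0.7]
finger_gap: 0.6
gripper_force: 3.0
t 5.1 con [-29.9  -3.7] z 83.7 yawerr 0.0015 tz [ 0.001  0.003 -1.   ] f_con [-0.1   5.48] 0.69 gap 0.6
```

```bash
python3 -m jog '[[[0,0,-0.002,0,0,0,0],[0,0,-0.002,0,0,0,0]]]';python3 w.py -30 -14 84|head -1;python3 -m jog '[[[0,0,-0.002,0,0,0,0],[0,0,-0.002,0,0,0,0]]]';python3 w.py -30 -14 84|head -1;python3 -m jog '[[[0,0,-0.001,0,0,0,0],[0,0,-0.001,0,0,0,0]]]';python3 w.py -30 -14 84|head -1;python3 -m jog '[[[0,0,-0.001,0,0,0,0],[0,0,-0.001,0,0,0,0]]]';python3 w.py -30 -14 84|head -1
```

```text
clock: 5.3
position: [508.6, -127.1, 83.6]
eef_rot: [-0.321, -3.125, 0.0]
ft_force: [-0.0, -0.1, 0.4]
finger_gap: 0.9
gripper_force: 0.0
t 5.3 con [-29.9  -9.3] z 83.6 yawerr 0.0007 tz [-0. -0. -1.] f_con [-0.02 -0.09] 0.45 gap 0.9
clock: 5.5
position: [507.8, -131.2, 83.7]
eef_rot: [0.322, 3.125, -0.0]
ft_force: [0.6, 4.2, 1.0]
finger_gap: 0.6
gripper_force: 2.4
t 5.5 con [-29.9 -13.5] z 83.7 yawerr 0.0003 tz [ 0. -0. -1.] f_con [-0.26  4.22] 0.96 gap 0.6
clock: 5.7
position: [507.7, -131.6, 83.7]
eef_rot: [0.32, 3.125, 0.004]
ft_force: [1.4, 7.0, 2.1]
finger_gap: 0.8
gripper_force: 3.8
t 5.7 con [-29.9 -13.9] z 83.7 yawerr 0.0012 tz [ 0.001  0.003 -1.   ] f_con [-0.09  7.17] 2.14 gap 0.8
clock: 5.9
position: [507.6, -132.0, 83.7]
eef_rot: [0.318, 3.125, 0.009]
ft_force: [2.8, 13.6, 2.9]
finger_gap: 0.0
gripper_force: 7.0
t 5.9 con [-29.9 -14.3] z 83.7 yawerr 0.0024 tz [ 0.001  0.006 -1.   ] f_con [-1.00e-02  1.39e+01] 2.88 gap 0.0
```

```bash
python3 -m jog '[[[0,0,-0.002,0,0,0,0],[0,0,-0.001,0,0,0,0],[0,0,0,0,0,0,0]]]';python3 w.py -30 20 84|head -1; python3 -m jog '[[[0,0,0.006,0,0,0,0],[0,0,0.008,0,0,0,0],[0,0,0.008,-0.02,0,0,0],[0,0,0,-0.03,0,0,0],[0,0,0,0,0,0,0],[0,0,0,0,0,0,0]]]';python3 w.py -30 -75 125
```

```text
clock: 6.2
position: [507.6, -132.0, 83.8]
eef_rot: [0.315, 3.125, 0.017]
ft_force: [3.2, 20.9, 2.6]
finger_gap: 0.5
gripper_force: 10.6
t 6.2 con [-29.9 -14.4] z 83.8 yawerr 0.0045 tz [ 0.002  0.011 -1.   ] f_con [-1.16 21.12] 2.56 gap 0.5
clock: 6.8
position: [511.3, -116.6, 134.1]
eef_rot: [0.322, 3.123, -0.002]
ft_force: [0.4, -0.3, -0.7]
finger_gap: 0.3
gripper_force: 0.0
t 6.8 con [-29.4   1.5] z 134.1 yawerr 0.0002 tz [ 0.001 -0.001 -1.   ] f_con [ 0.4  -0.18] -0.71 gap 0.3
shift tool mm [  0.6 -76.5   9.2]
```

Hard stop confirmed: 21 N with no further motion, after two clicks back. Next I'll hop over to the dial side.

```bash
python3 -m jog '[[[0,0,-0.023,0,0,0,0],[0,0,-0.023,0,0,0,0],[0,0,-0.024,0,0,0,0],[0,0,0,0,0,0,0],[0,0,0,0,0,0,0]]]';python3 w.py -30 -68 84; python3 -m jog '[[[0,0,0,0.02,0,0,0],[0,0,0,0.02,0,0,0],[0,0,0,0.01,0,0,0],[0,0,0,0,0,0,0],[0,0,0,0,0,0,0]]]';python3 w.py -30 -48 84
python3 - <<'E'
from w import *
p,d=grab_frame("scene");cv2.imwrite("pics/crop4.png",cv2.resize(p[60:210,130:330],None,fx=4,fy=4,interpolation=cv2.INTER_CUBIC))
E
```

```text
clock: 7.3
position: [496.0, -184.7, 132.1]
eef_rot: [-0.323, -3.123, -0.001]
ft_force: [-0.1, -0.2, 0.2]
finger_gap: 0.3
gripper_force: 0.0
t 7.3 con [-30.4 -68.3] z 132.1 yawerr -0.001 tz [-0.002  0.001 -1.   ] f_con [-0.1  -0.19] 0.18 gap 0.3
shift tool mm [-0.5  0.2 48.1]
clock: 7.8
position: [496.9, -184.3, 84.0]
eef_rot: [0.32, 3.125, 0.0]
ft_force: [-0.3, -0.6, -0.0]
finger_gap: 0.4
gripper_force: 0.0
t 7.8 con [-29.7 -67.7] z 84.0 yawerr 0.0011 tz [ 0. -0. -1.] f_con [-0.14 -0.6 ] -0.04 gap 0.4
shift tool mm [ 0.3 19.7 -0. ]
```

View pics/crop4.png

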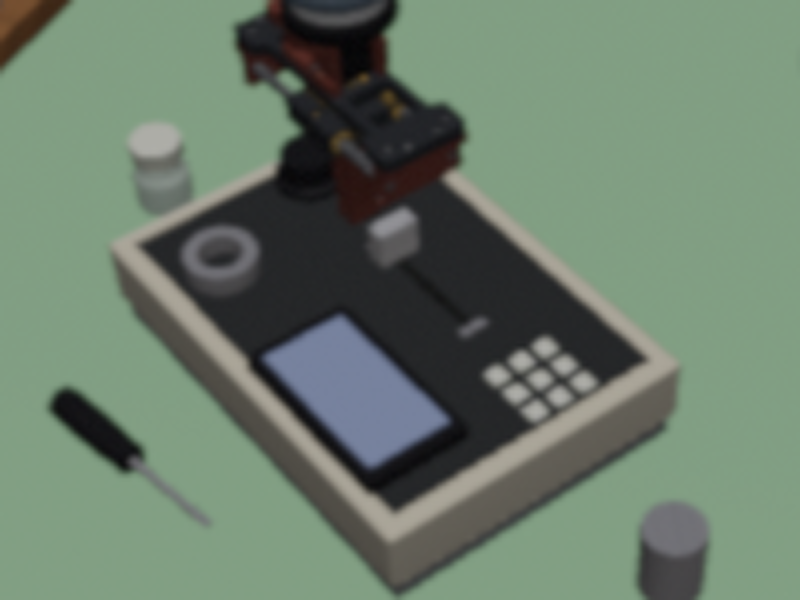

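The lever is at the dial end (393,235) and the finger is on its dial side, clear of the dial. I'll push out slowly, with contact expected near y = -47.

```bash
python3 -m jog '[[[0,0,0.006,0,0,0,0],[0,0,0.006,0,0,0,0],[0,0,0.004,0,0,0,0],[0,0,0.001,0,0,0,0],[0,0,0.001,0,0,0,0],[0,0,0.001,0,0,0,0]]]' >/dev/null;python3 w.py -30 -41 84|head -1; for k in 1; do python3 -m jog '[[[0,0,0.001,0,0,0,0],[0,0,0.001,0,0,0,0]]]' >/dev/null;python3 w.py -30 -41 84|head -1; done; python3 -m jog '[[[0,0,0.001,0,0,0,0],[0,0,0.001,0,0,0,0]]]' >/dev/null;python3 w.py -30 -41 84|head -1; python3 -m jog '[[[0,0,0.001,0,0,0,0],[0,0,0,0,0,0,0]]]' >/dev/null;python3 w.py -30 -41 84
```

```text
t 8.45 con [-29.8 -49.1] z 83.6 yawerr 0.0006 tz [-0. -0. -1.] f_con [-0.2  -0.55] 0.22 gap 0.3
t 8.65 con [-29.9 -47.1] z 83.6 yawerr 0.0004 tz [-0. -0. -1.] f_con [-0.65  1.65] 0.02 gap 0.2
t 8.85 con [-29.8 -45.3] z 83.6 yawerr 0.0004 tz [-0. -0. -1.] f_con [ 0.08 -3.32] 0.45 gap 0.7
t 9.05 con [-29.9 -44.9] z 83.6 yawerr 0.0001 tz [-0.    -0.002 -1.   ] f_con [-0.16 -4.63] -0.6 gap 0.6
shift tool mm [ 0.1  3.9 -0.4]
```

```bash
python3 -m jog '[[[0,0,0.001,0,0,0,0]]]' >/dev/null;python3 w.py -30 -41 84|head -1;python3 -m jog '[[[0,0,0.001,0,0,0,0]]]' >/dev/null;python3 w.py -30 -41 84|head -1;python3 -m jog '[[[0,0,0.001,0,0,0,0]]]' >/dev/null;python3 w.py -30 -41 84|head -1;python3 -m jog '[[[0,0,0,0,0,0,0]]]' >/dev/null;python3 w.py -30 -41 84|head -1
```

```text
t 9.15 con [-29.9 -44.4] z 83.7 yawerr -0.0003 tz [-0.    -0.002 -1.   ] f_con [ 0.45 -7.63] -0.23 gap 0.3
t 9.25 con [-29.9 -43.6] z 83.7 yawerr -0.0005 tz [-0.001 -0.003 -1.   ] f_con [ 0.31 -6.98] -0.13 gap 0.5
t 9.35 con [-29.9 -42.3] z 83.6 yawerr -0.0005 tz [-0.    -0.002 -1.   ] f_con [-0.51 -5.66] 0.04 gap 0.6
t 9.45 con [-29.8 -41.5] z 83.6 yawerr 0.0002 tz [-0. -0. -1.] f_con [ 0.21 -2.82] -0.65 gap 0.4
```

```bash
python3 -m jog '[[[0,0,0.001,0,0,0,0]]]' >/dev/null;python3 w.py -30 -41 84|head -1;python3 -m jog '[[[0,0,0.001,0,0,0,0]]]' >/dev/null;python3 w.py -30 -41 84|head -1;python3 -m jog '[[[0,0,0,0,0,0,0]]]' >/dev/null;python3 w.py -30 -41 84|head -1
```

```text
t 9.55 con [-29.9 -40.3] z 83.7 yawerr 0.0002 tz [-0. -0. -1.] f_con [-0.53 -3.36] -0.03 gap 0.3
t 9.65 con [-29.8 -38.8] z 83.6 yawerr 0.0006 tz [ 0.     0.001 -1.   ] f_con [-0.48 -2.18] -0.98 gap 0.2
t 9.75 con [-29.8 -38.3] z 83.6 yawerr 0.0012 tz [ 0.     0.001 -1.   ] f_con [-0.31 -0.21] -0.44 gap 0.6
```

Click 1 done: the force fell to zero. On to the second.

```bash
python3 -m jog '[[[0,0,0.001,0,0,0,0],[0,0,0.001,0,0,0,0],[0,0,0.001,0,0,0,0]]]' >/dev/null;python3 w.py -30 -29 84|head -1;python3 -m jog '[[[0,0,0.001,0,0,0,0],[0,0,0.001,0,0,0,0]]]' >/dev/null;python3 w.py -30 -29 84|head -1;python3 -m jog '[[[0,0,0.001,0,0,0,0]]]' >/dev/null;python3 w.py -30 -29 84|head -1;python3 -m jog '[[[0,0,0.001,0,0,0,0]]]' >/dev/null;python3 w.py -30 -29 84|head -1;python3 -m jog '[[[0,0,0.001,0,0,0,0]]]' >/dev/null;python3 w.py -30 -29 84|head -1
```

```text
t 10.05 con [-29.9 -35.7] z 83.6 yawerr 0.0009 tz [ 0.  0. -1.] f_con [ 0.11 -0.23] -0.77 gap 0.6
t 10.25 con [-29.8 -33.9] z 83.6 yawerr 0.0008 tz [ 0.  0. -1.] f_con [ 0.08 -0.11] 0.35 gap 0.8
t 10.35 con [-29.9 -33.2] z 83.6 yawerr 0.0005 tz [-0. -0. -1.] f_con [ 0.42 -2.22] -0.36 gap 0.7
t 10.45 con [-29.8 -33. ] z 83.7 yawerr 0.0001 tz [-0.    -0.002 -1.   ] f_con [-0.2  -6.53] -0.08 gap 0.4
t 10.55 con [-29.8 -32.5] z 83.7 yawerr -0.0004 tz [-0.    -0.003 -1.   ] f_con [-0.66 -7.32] 1.37 gap 0.6
```

```bash
python3 -m jog '[[[0,0,0.001,0,0,0,0]]]' >/dev/null;python3 w.py -30 -29 84|head -1;python3 -m jog '[[[0,0,0,0,0,0,0]]]' >/dev/null;python3 w.py -30 -29 84|head -1
```

```text
t 10.65 con [-29.9 -31.9] z 83.7 yawerr -0.0007 tz [-0.001 -0.003 -1.   ] f_con [-0.05 -8.01] -0.95 gap 0.4
t 10.75 con [-29.9 -31.4] z 83.7 yawerr -0.0005 tz [-0.    -0.002 -1.   ] f_con [-0.25 -4.98] -0.23 gap 0.6
```

```bash
python3 -m jog '[[[0,0,0.001,0,0,0,0]]]' >/dev/null;python3 w.py -30 -29 84|head -1;python3 -m jog '[[[0,0,0.001,0,0,0,0]]]' >/dev/null;python3 w.py -30 -29 84|head -1;python3 -m jog '[[[0,0,0.001,0,0,0,0]]]' >/dev/null;python3 w.py -30 -29 84|head -1;python3 -m jog '[[[0,0,0,0,0,0,0]]]' >/dev/null;python3 w.py -30 -29 84|head -1
```

```text
t 10.85 con [-29.8 -30.5] z 83.7 yawerr -0.0005 tz [-0.    -0.002 -1.   ] f_con [-0.23 -5.95] -0.64 gap 0.7
t 10.95 con [-29.8 -29.2] z 83.7 yawerr -0.0004 tz [-0.    -0.002 -1.   ] f_con [-0.04 -4.48] 0.24 gap 0.3
t 11.05 con [-29.8 -27.5] z 83.7 yawerr 0.0001 tz [-0.    -0.001 -1.   ] f_con [-0.65 -1.69] 0.37 gap 0.7
t 11.15 con [-29.9 -26.5] z 83.6 yawerr 0.0009 tz [ 0.     0.001 -1.   ] f_con [ 0.15 -0.06] -1.53 gap 0.2
```

```bash
cat >> w.py <<'E'
def lever():
  for n in("top","scene"):
    p,d=grab_frame(n);K=cloud(n,d);c=(K[...,:2]-C)@R
    b=(K[...,2]>97)&(K[...,2]<108)&(abs(c[...,0]+30)<12)&(abs(c[...,1])<70)
    v=p.max(-1); bb=b&(v>110)
    print(n,b.sum(),bb.sum(),c[bb].mean(0),[r["location"] for r in tip_of("range_lever_top",n)[:1]],[(R.T@(on_plane(n,r["location"],102)[:2]-C)).round(1) for r in tip_of("range_lever_top",n)[:1]])
E
python3 -c "
from w import *
lever()"
```

```text
top 25 8 [-27.71088698  -8.49010334] [[235.4, 317.0]] [array([-32.8,  -2.6])]
scene 63 26 [-26.96899777  -9.18078095] [[117.5, 232.0]] [array([-36.8, -14.5])]
```

```bash
python3 -m jog '[[[0,0,0.001,0,0,0,0],[0,0,0.001,0,0,0,0],[0,0,0.001,0,0,0,0]]]' >/dev/null;python3 w.py -30 -29 84|head -1;python3 -m jog '[[[0,0,0.001,0,0,0,0]]]' >/dev/null;python3 w.py -30 -29 84|head -1;python3 -m jog '[[[0,0,0.001,0,0,0,0]]]' >/dev/null;python3 w.py -30 -29 84|head -1;python3 -m jog '[[[0,0,0.001,0,0,0,0]]]' >/dev/null;python3 w.py -30 -29 84|head -1;python3 -m jog '[[[0,0,0.001,0,0,0,0]]]' >/dev/null;python3 w.py -30 -29 84|head -1
```

```text
t 11.75 con [-29.9 -24. ] z 83.6 yawerr 0.0007 tz [-0.  0. -1.] f_con [ 0.09 -0.78] -0.48 gap 0.4
t 11.85 con [-29.8 -23. ] z 83.7 yawerr 0.0006 tz [ 0.  0. -1.] f_con [-0.31  0.23] -0.31 gap 0.7
t 11.95 con [-29.9 -22. ] z 83.6 yawerr 0.0007 tz [ 0.  0. -1.] f_con [ 0.79 -0.37] -0.15 gap 0.3
t 12.05 con [-29.8 -21.2] z 83.7 yawerr 0.0005 tz [-0.    -0.001 -1.   ] f_con [-0.06 -3.12] -0.68 gap 0.8
t 12.15 con [-29.9 -20.9] z 83.7 yawerr 0.0001 tz [-0.    -0.002 -1.   ] f_con [-0.44 -5.07] 0.12 gap 0.8
```

Contacts came at -45.3, -33.2 and -21.2, so the lever is in notch 2 now. Last click next, expected to snap near -15.

```bash
python3 -m jog '[[[0,0,0.001,0,0,0,0]]]' >/dev/null;python3 w.py -30 -29 84|head -1;python3 -m jog '[[[0,0,0.001,0,0,0,0]]]' >/dev/null;python3 w.py -30 -29 84|head -1;python3 -m jog '[[[0,0,0,0,0,0,0]]]' >/dev/null;python3 w.py -30 -29 84|head -1;python3 -m jog '[[[0,0,0.001,0,0,0,0]]]' >/dev/null;python3 w.py -30 -29 84|head -1;python3 -m jog '[[[0,0,0.001,0,0,0,0]]]' >/dev/null;python3 w.py -30 -29 84|head -1
```

```text
t 12.25 con [-29.8 -20.5] z 83.7 yawerr -0.0003 tz [-0.    -0.003 -1.   ] f_con [-0.2  -7.97] 0.63 gap 0.8
t 12.35 con [-29.8 -19.9] z 83.7 yawerr -0.0007 tz [-0.001 -0.003 -1.   ] f_con [-0.32 -7.67] 0.1 gap 0.5
t 12.45 con [-29.8 -19.4] z 83.7 yawerr -0.0004 tz [-0.    -0.002 -1.   ] f_con [-0.21 -4.43] 0.08 gap 0.6
t 12.55 con [-29.9 -18.5] z 83.7 yawerr -0.0005 tz [-0.    -0.002 -1.   ] f_con [-0.32 -4.37] -1.53 gap 0.9
t 12.65 con [-29.9 -17.2] z 83.7 yawerr -0.0004 tz [-0.    -0.002 -1.   ] f_con [ 0.27 -4.99] 0.27 gap 0.6
```

```bash
python3 -m jog '[[[0,0,0.001,0,0,0,0]]]' >/dev/null;python3 w.py -30 -29 84|head -1;python3 -m jog '[[[0,0,0,0,0,0,0],[0,0,0,0,0,0,0]]]' >/dev/null;python3 w.py -30 -29 84|head -1
```

```text
t 12.75 con [-29.9 -15.5] z 83.7 yawerr 0.0001 tz [-0.    -0.001 -1.   ] f_con [ 0.16 -2.52] 1.1 gap 0.2
t 12.95 con [-29.9 -14.5] z 83.6 yawerr 0.0011 tz [ 0.     0.001 -1.   ] f_con [-0.25 -0.47] 0.92 gap 0.5
```

```bash
python3 -m jog '[[[0,0,0.001,0,0,0,0],[0,0,0.001,0,0,0,0],[0,0,0.001,0,0,0,0],[0,0,0,0,0,0,0]]]' >/dev/null;python3 w.py -30 -29 84|head -1; python3 -m jog '[[[0,0,-0.006,0,0,0,0],[0,0,-0.012,0,0,0,0],[0,0,-0.01,-0.02,0,0,0],[0,0,0,-0.04,0,0,0],[0,0,0,-0.04,0,0,0],[0,0,0,-0.03,0,0,0],[0,0.03,0,0,0,0,0],[0,0.03,0,0,0,0,0]]]';python3 -m jog '[[[0,0.03,0,0,0,0,0],[0,0.03,0,0,0,0,0],[0,0.03,0,0,0,0,0],[0,0.03,0,0,0,0,0],[0,0,0,0,0,0,0],[0,0,0,0,0,0,0]]]'
python3 - <<'E'
from w import *
lever()
for n,s in(("top",np.s_[165:285,240:420]),("scene",np.s_[60:210,130:330])):
  p,d=grab_frame(n);cv2.imwrite(f"pics/end_{n}.png",cv2.resize(p[s],None,fx=4,fy=4,interpolation=cv2.INTER_CUBIC))
st()
E
```

```text
t 13.35 con [-29.9 -11.9] z 83.6 yawerr 0.0009 tz [ 0.  0. -1.] f_con [1.  0.3] 0.9 gap 0.5
clock: 14.15
position: [443.4, -146.1, 214.7]
eef_rot: [0.322, 3.124, -0.001]
ft_force: [-0.3, 0.9, 0.2]
finger_gap: 0.1
gripper_force: 0.0
clock: 14.75
position: [326.2, -121.3, 214.1]
eef_rot: [0.323, 3.123, -0.001]
ft_force: [0.1, 0.1, -0.2]
finger_gap: 0.3
gripper_force: 0.0
top 48 35 [-30.18703868   5.34699378] [[233.3, 311.5]] [array([-30.4,  13.1])]
scene 46 33 [-30.42719721   8.88510497] [[121.9, 235.0]] [array([-32.9,   4.5])]
t 15.15 con [-209.6  -40.2] z 213.3 yawerr 0.0009 tz [-0.001  0.    -1.   ] f_con [-0.66 -0.29] 0.4 gap 0.5
```

View pics/end_scene.png

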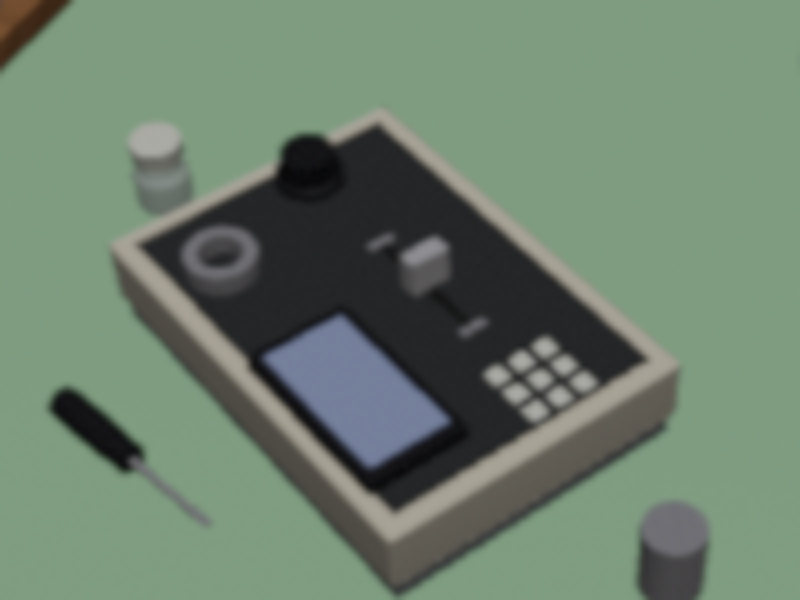

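View pics/end_top.png

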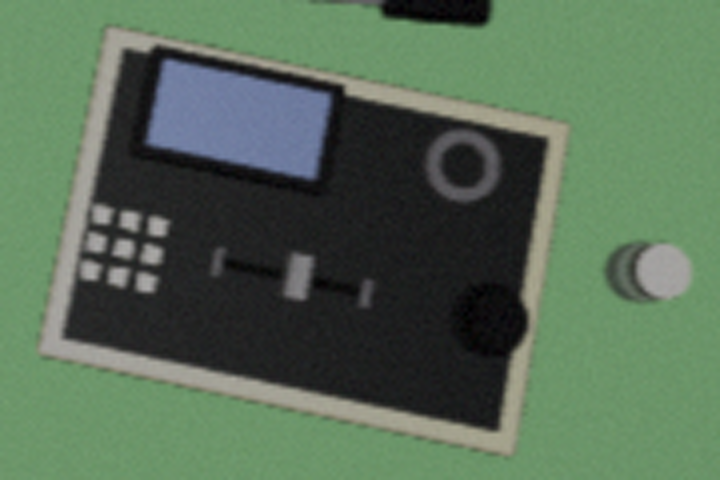

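The lever sits at y ≈ +6, the third notch: top crop (299,276), one notch further left than its start at (316,280). The ring, jar, screwdriver and cylinder haven't moved, and the hand is clear.

```bash
python3 -c "
from station import *
print(finish_job())"
```

```text
the job is handed in; nothing more can be done
None
```

Job handed in at about 15 s: I pushed the lever to its stop by the dial, then out three clicks counted by feel, and left it in the third notch with the hand clear and the ring, cylinder, jar and screwdriver unmoved.

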